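Lock out the stud welder and prove its gun dead

ROBOT

A 7-joint arm with a two-finger parallel gripper is mounted at the origin on the work surface. World frame = base frame: x ahead of the robot, y to its left, z up, the work surface at z = 0. Lengths are in m, angles in rad, forces in N, time in s.
With the tool pointing down it reaches from about 0.425 to 0.925 m from the base axis. Payload 6.8 kg.
Tool frame: the origin (TCP) lies on the centre line of the jaws, within the pads' length; the fingertips stand 17 mm ahead of it and the grasp point (between the pads) lies 2 mm behind it; z points along the fingers, x is the direction in which the jaws open and shut, and the axes are right-handed (so a half turn about z gives the same grasp; the last joint's range is limited). The gripper opens to 85 mm and grips with 20 to 120 N. Pads are 22 mm wide; open, the fingers measure 114 mm over their backs; the gripper's body (76 mm by 85 mm) begins 54 mm behind the grasp point. The pads swing forward as they close: fully open they stand 13 mm farther back than shut.
Start: joints at [1.097, 0.477, 0.022, 1.555, -0.011, 1.109, -0.083], TCP at [0.241, -0.63, 0.248] pointing down, gripper open.
Joint ranges: [-2.96, 2.96], [-0.34, 2.1], [-1.41, 1.46], [0.24, 2.44], [-1.37, 4.51], [0.17, 1.92], [-2.96, 2.96]. Speed limits (rad/s): [2.39, 2.39, 3.14, 3.14, 3.14, 3.14, 3.14].

INTERFACE

Orientations are given as a rotation vector (axis times angle).
In Python, from bench import r gives the robot as it stands.
- The arm moves only by the tool arm_command, never from a script. Its argument "increments" is a list of rows, each a list of 3 entries, a list of its own where there are three numbers: the shift along the world's x, y, z in m, then the turn, a rotation vector about the world's x, y, z in rad, then the opening in per cent of the stroke, from 0 (shut) to 100 (fully open). A call has 1 to 10 rows; each row is the pose to reach, as a shift and turn from the pose commanded when the call began; what a row does not reach only later rows make up. A row lasts 1/10 s, in which the tool goes at most 50 mm and 8.59 degrees, less where a joint would pass 70% of its speed; a pose out of reach is approached as far as the arm can. A call with a gripper value outside its range is refused whole. The fingers move at their own pace and stop on an object; "newtons" is the grip in N (left out, the last holds). Time passes only in rows, so rows that repeat a pose let the fingers close. It gives the time, the measured TCP pose, the force and the opening at its end, in the units of the state.
- r.get_obs(): the state, without advancing time (a new reading comes with each control period).
- r.grab_frame(name): name is "scene" or "top" or "wrist"; returns the picture (400x640x3 uint8, blue, green, red); there is no depth.
- r.camera_model(name): a dict with "camera_matrix" (3x3 intrinsics, pixels), "D" ([k1, k2, p1, p2, k3] as OpenCV has them; the pictures are not rectified), "camera_from_world" (4x4, takes a point from world to camera coordinates). Camera axes: x right, y down, z forward; pixel columns grow to the right and rows downward; lengths in m; the calibration is good to about 2 mm. A picture is of the moment at which its call begins: read the wrist's pose just before it. camera_model takes no time and is no camera call; for the wrist camera it gives the pose at the moment of the call.
- r.hand_in(): hands the job in, once; it reports no verdict.
The state is a dict: "clock": time; "joints": joint angles; "qvel": joint speeds; "tau": joint torques, N m; "tcp_pos": TCP position; "orientation": TCP orientation; "contact_force": force on the tool from outside, world axes, zero at the start; "moment": the same for the moment, N m; "grip_width": finger opening in m.
Only numpy, scipy, OpenCV 4.12 (cv2) and the standard library are available. Lean on these libraries where they do the work, as an engineer would, in place of code of your own. Each camera call takes 0.05 s, during which the arm holds its last target. There are 200 camera calls.

TASK

Lock the stud welder out for service: first turn the red isolator clockwise to off, then pull every orange fuse carrier up out of its sprung socket and put it in the red lock-out box, leaving the white control fuse seated. With all the orange fuses in the box, squeeze the welding gun's trigger fully in for about one second and let it go, to prove the gun dead, and last of all shut the box's lid right down. Leave the other things on the bed where they are.

Things in the scene. Friction and masses are not known exactly. Their poses are not given: they have to be found in the camera images.
- fusebox: grey fuse box fixed to the bed, 120 (x) x 340 (y) x 75 mm high. Origin: centre of its underside, z up. On its top at x = 0: isolator at y = -122 mm; sockets, 38 mm deep, at y = -50, -12, 26, 64, 102, 140 mm. A sprung ball in each holds the carrier's groove: pulling straight up takes 10 to 15 N, most at 4 mm, dragging to 20 mm; clear after 30 mm. Seated carriers share its yaw.
- isolator (a joint): red rotary isolator switch on a yellow disc on the fuse box. 0 to 0.25 = on, 1.57 = off, against the stop. It grows as the switch is turned clockwise seen from above; it stays where it is left (about 0.06 N m).
- isolator_grip (a point): point on the isolator's axis, in the middle of its bar grip (37 mm above the top of the fuse box). The bar is 46 long, 14 thick, 32 mm high (from 25 mm below to 7 mm above this point) and lies along this frame's x axis, which turns with the switch.
- fuse1: loose fuse carrier with orange grip, seated in one of the fuse box's sockets; z up, origin at the underside of its flange. Below: black blade 28 (x) x 14 x 30 mm long, grooved on its x faces; above: black flange 40 (x) x 30 x 8 mm, then the grip 26 (x) x 16 mm, 8 to 46 mm above the origin. 76 mm tall, 60 g. Grip across x, 32 mm above the origin. Three to five of these are present.
- fuse2: loose fuse carrier with orange grip, seated in one of the fuse box's sockets; z up, origin at the underside of its flange. Below: black blade 28 (x) x 14 x 30 mm long, grooved on its x faces; above: black flange 40 (x) x 30 x 8 mm, then the grip 26 (x) x 16 mm, 8 to 46 mm above the origin. 76 mm tall, 60 g. Grip across x, 32 mm above the origin. Three to five of these are present.
- fuse3: loose fuse carrier with orange grip, seated in one of the fuse box's sockets; z up, origin at the underside of its flange. Below: black blade 28 (x) x 14 x 30 mm long, grooved on its x faces; above: black flange 40 (x) x 30 x 8 mm, then the grip 26 (x) x 16 mm, 8 to 46 mm above the origin. 76 mm tall, 60 g. Grip across x, 32 mm above the origin. Three to five of these are present.
- fuse4: loose fuse carrier with orange grip, seated in one of the fuse box's sockets; z up, origin at the underside of its flange. Below: black blade 28 (x) x 14 x 30 mm long, grooved on its x faces; above: black flange 40 (x) x 30 x 8 mm, then the grip 26 (x) x 16 mm, 8 to 46 mm above the origin. 76 mm tall, 60 g. Grip across x, 32 mm above the origin. Three to five of these are present.
- fuse5: loose fuse carrier with orange grip, seated in one of the fuse box's sockets; z up, origin at the underside of its flange. Below: black blade 28 (x) x 14 x 30 mm long, grooved on its x faces; above: black flange 40 (x) x 30 x 8 mm, then the grip 26 (x) x 16 mm, 8 to 46 mm above the origin. 76 mm tall, 60 g. Grip across x, 32 mm above the origin. Three to five of these are present.
- control_fuse: loose fuse carrier with white grip, seated in one of the fuse box's sockets; z up, origin at the underside of its flange. Below: black blade 28 (x) x 14 x 30 mm long, grooved on its x faces; above: black flange 40 (x) x 30 x 8 mm, then the grip 26 (x) x 16 mm, 8 to 46 mm above the origin. 76 mm tall, 60 g. Grip across x, 32 mm above the origin. Control circuit: it stays in.
- lockbox: open red steel lock-out box, loose but heavy (1.5 kg and a 0.3 kg lid), 190 (x) x 190 (y) x 85 mm high, walls and floor 4 mm. Origin: centre of its underside, z up. Its lid is hinged on the rim on its +x side.
- lockbox_lid (a joint): lid of the lock-out box: 0 = shut, 1.6 to 1.75 at the start = standing open, leaning a little outwards, limit 1.8. Stiff hinge (0.42 N m): it stays where it is left and must be pushed all the way down.
- lockbox_lid_hinge (a point): middle of the lid's hinge line, at its inner face. This frame turns with the lid: the lid is a plate that runs 190 mm from here along the frame's -x, 190 mm wide along y, 6 mm thick towards +z (its outer face, on top when shut). A black knob stands 40 mm tall on the outer face at x = -160 mm, y = 0.
- gun: stud-welding hand gun with an orange barrel, lying on its side in a cradle fixed to the bed. Origin: under the cradle, z up. Barrel along y (nose to -y, from y = 63 to -153 mm) at x = 55 mm, axis 60 mm above the bed, 24 mm radius; black grip along x from x = -65 to 35 mm, y = 13 to 47 mm, z = 45 to 75 mm.
- trigger (a joint): yellow trigger of the gun, on the -y (nose) face of the grip, hinged near the barrel: 0 = released, 0.24 = fully squeezed towards the grip. Sprung: about 3 N to start, 9 N fully in; springs back when let go.
- gun_squeeze (a point): point fixed to the gun, 60 mm above the bed, midway between the back of the grip and the outer face of the released trigger. Squeeze the two together along this frame's y axis: 56 mm across released, 47 mm fully squeezed. Grip and trigger are 30 and 20 mm high here, free space of 35 mm below.
- wrench: bystander: spanner lying on the bed, 180 mm long. Origin: its middle, underneath.
- chuck: bystander: copper stud chuck, 32 mm across, 42 mm tall. Origin: centre of its underside.
- studs: bystander: blue tray of copper studs, 75 x 95 x 32 mm. Origin: centre of its underside.
- spray: bystander: blue spray can, 54 mm across, 150 mm tall. Origin: centre of its underside.
- ferrules: bystander: jar of ferrules, 60 mm across, 70 mm tall. Origin: centre of its underside.
- caliper: bystander: caliper lying on the bed, 140 mm long. Origin: on the beam, underneath.

How it is judged:
By the outcome, as a careful person would: the job done as asked, in the order asked, and still so for the second after the job is handed in, with the robot touching nothing.
Of fuse1, fuse2, fuse3, fuse4, fuse5 only 3 to 5 are there at a start; the rules pass over those that are not, and their reading is None.
At some moment in a run one of lockbox may be knocked a few centimetres aside while the robot is not near it.
Once in a run the grip may slacken for a moment while it holds something.
It also fails if it takes over 210 s, if anything falls off the work surface, if the arm or the gripper's body presses on something with over 40 N, if the wrist force passes 120 N, or if a joint passes its speed limit or range.

## Working session

There is one attempt and no reset: what is moved stays moved. The work goes in short steps, Python scripts to look and compute and a tool call to move; the robot and the scene stay as the last step left them, time stands still between calls to the robot, and variables do not carry over. Pictures are saved under pics/ and viewed, about 12 in all and at most 16, crops included, and the job is handed in when it is done.

Besides the shell and the picture viewer there is one more tool, called after ">>>" as name(argument=value, ...) on one line, values as JSON. arm_command: Moves the arm, as the interface text tells. Its arguments: {"type":"object","properties":{"increments":{"type":"array","items":{"type":"array"}},"newtons":{"type":"number"}},"required":["increments"]}

```bash
ls; mkdir -p pics; cat > h.py <<'E'
import numpy as np, cv2
from bench import r
def snap(name,fn,crop=None,scale=1):
    m=r.camera_model(name); im=r.grab_frame(name)
    cv2.imwrite('pics/raw_'+fn+'.png',im); np.save('pics/'+fn+'.npy',m,allow_pickle=True)
    if crop: im=im[crop[1]:crop[3],crop[0]:crop[2]]
    cv2.imwrite('pics/'+fn+'.png',cv2.resize(im,None,fx=scale,fy=scale,interpolation=cv2.INTER_CUBIC))
def ld(fn): return np.load('pics/'+fn+'.npy',allow_pickle=True).item()
def ray(fn,uv):
    m=ld(fn); p=cv2.undistortPoints(np.array([[uv]],float),np.array(m['camera_matrix']),np.array(m['D']))[0,0]
    T=np.array(m['camera_from_world']); R=T[:3,:3]; return -R.T@T[:3,3], R.T@np.array([p[0],p[1],1])
def at(fn,uv,z):
    c,d=ray(fn,uv); return (c+d*(z-c[2])/d[2]).round(4)
def proj(fn,P):
    m=ld(fn); T=np.array(m['camera_from_world']); 
    return cv2.projectPoints(np.array(P,float).reshape(-1,3),cv2.Rodrigues(T[:3,:3])[0],T[:3,3],np.array(m['camera_matrix']),np.array(m['D']))[0][:,0].round(1)
def tri(a,ua,b,ub):
    c1,d1=ray(a,ua);c2,d2=ray(b,ub);A=np.stack([d1,-d2],1);s=np.linalg.lstsq(A,c2-c1,rcond=None)[0]
    p,q=c1+s[0]*d1,c2+s[1]*d2; return ((p+q)/2).round(4),np.linalg.norm(p-q).round(4)
E
python3 - <<'E'
from h import *
snap('top','t0',None,1.25); snap('scene','s0',None,1.25)
for f in('t0','s0'):
    c,_=ray(f,(320,200)); print(f,c, at(f,(320,200),0), ld(f)['camera_matrix'][0][0])
print(r.get_obs())
E
```

```text
pics
t0 [ 0.45170835 -0.00257981  1.56617142] [ 0.5338 -0.0162  0.    ] 490.73527996626666
s0 [1.20858722 0.12664129 0.91785771] [ 0.444  -0.0299  0.    ] 378.58096016494875
{'clock': 0.1, 'joints': array([ 1.0968939 ,  0.47772303,  0.02236761,  1.55635727, -0.01150018,
        1.1092731 , -0.08310471]), 'qvel': array([ 0.00018289, -0.00073451,  0.00035375, -0.00104553,  0.00114443,
       -0.0002908 ,  0.00038117]), 'tau': array([ 4.27414067e-03, -5.97754741e+01,  1.61362208e+00, -2.81951523e+01,
        1.28492113e-02,  5.03129762e-03, -2.59761305e-05]), 'tcp_pos': array([ 0.24124506, -0.62988083,  0.24741765]), 'orientation': array([-2.58775261e+00,  1.77989213e+00,  2.22084805e-03]), 'contact_force': array([-0.46626738,  0.30866897, -0.72616171]), 'moment': array([-0.01855054, -0.0013395 ,  0.03452992]), 'grip_width': 0.08510275896002974}
```

View pics/t0.png

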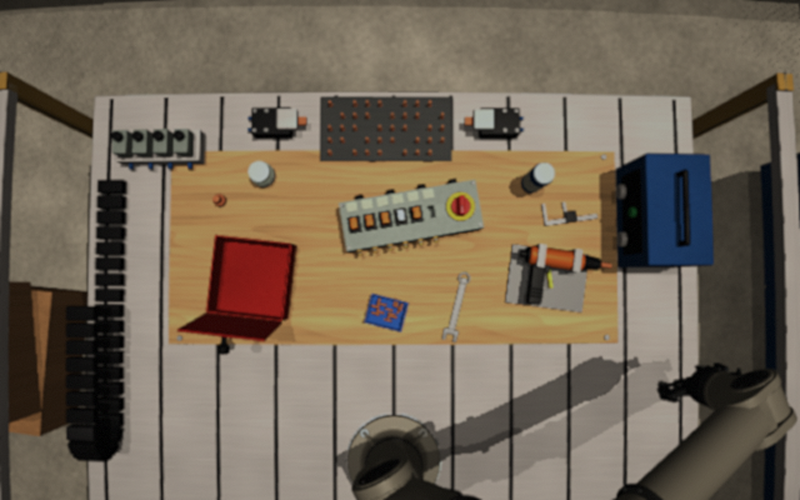

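View pics/s0.png

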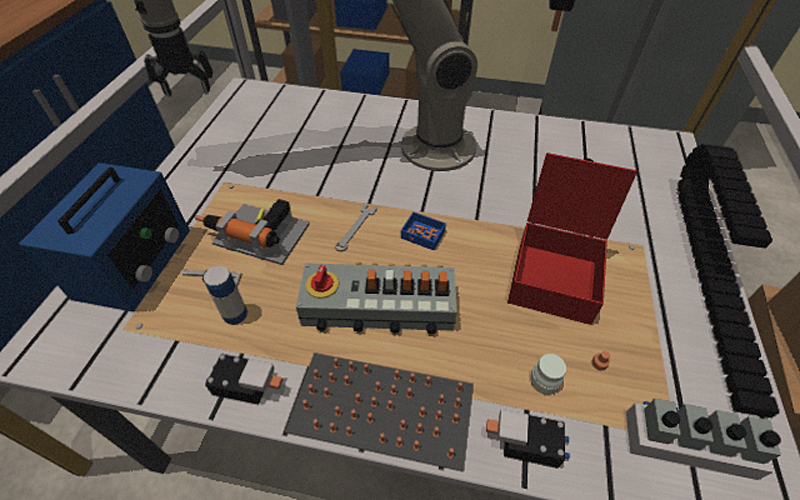

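```bash
python3 - <<'E'
from h import *
im=cv2.imread('pics/raw_t0.png')
a=cv2.resize(im[135:260,260:500],None,fx=3.3,fy=3.3,interpolation=cv2.INTER_CUBIC)
cv2.imwrite('pics/c1.png',a)
b=cv2.resize(im[180:285,130:250],None,fx=5,fy=5,interpolation=cv2.INTER_CUBIC)
cv2.imwrite('pics/c2.png',b)
E
```

```text
(no output)
```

View pics/c1.png

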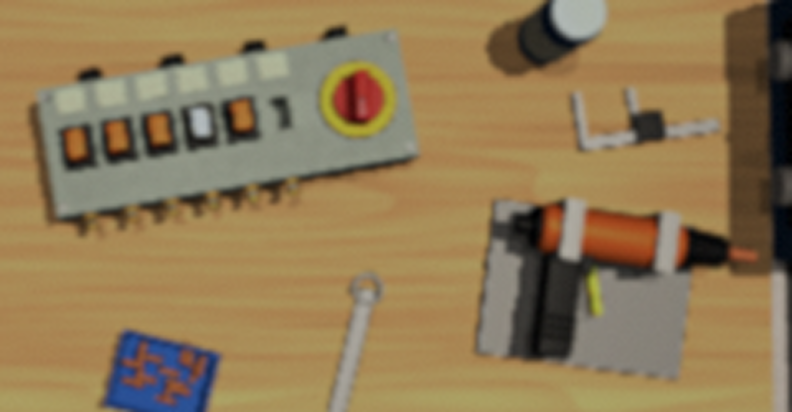

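View pics/c2.png

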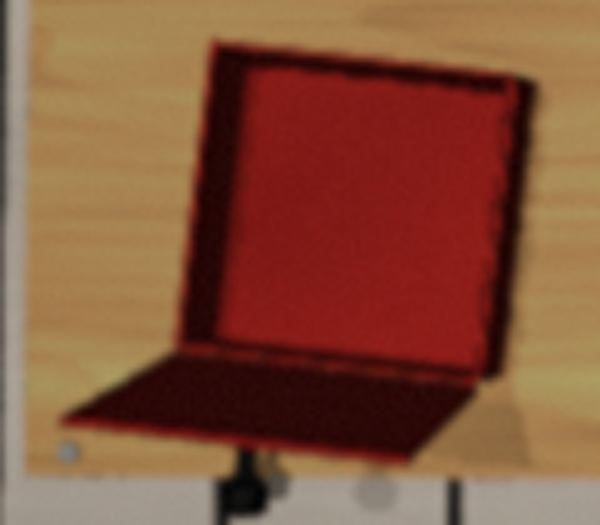

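```bash
python3 - <<'E'
from h import *
c1=lambda x,y:(260+x/3.3,135+y/3.3)
c2=lambda x,y:(130+x/5,180+y/5)
fb=np.array([at('t0',c1(*p),.075) for p in [(40,92),(392,32),(415,158),(57,218)]]); print(fb, fb.mean(0))
print('yaw',[np.arctan2(*(d[:2]*[-1,1])) for d in (fb[0]-fb[1],fb[3]-fb[2])])
for p in [(77,146),(118,138),(160,132),(200,123),(241,116)]: print('fuse',at('t0',c1(*p),.121))
print('slot',at('t0',c1(282,113),.075)); print('iso',at('t0',c1(358,98),.119),at('t0',c1(357,100),.075))
lb=np.array([at('t0',c2(*p),.085) for p in [(215,42),(518,78),(485,378),(180,350)]]); print('lb',lb,lb.mean(0))
print('lidtop',[at('t0',c2(*p),.27) for p in [(62,420),(410,460)]])
print('barrel ends',[at('t0',c1(*p),.06) for p in [(515,225),(730,252)]])
print('grip',[at('t0',c1(*p),.075) for p in [(548,265),(580,265),(540,355),(572,357)]],'trig',at('t0',c1(595,292),.07))
E
```

```text
[[ 0.6435  0.1307  0.075 ]
 [ 0.6999 -0.1963  0.075 ]
 [ 0.5822 -0.2167  0.075 ]
 [ 0.5267  0.1145  0.075 ]] [ 0.613075 -0.04195   0.075   ]
yaw [np.float64(0.17079665540761715), np.float64(0.1660298638512582)]
fuse [0.5889 0.0932 0.121 ]
fuse [0.5961 0.0565 0.121 ]
fuse [0.6015 0.0189 0.121 ]
fuse [ 0.6096 -0.017   0.121 ]
fuse [ 0.6159 -0.0538  0.121 ]
slot [ 0.6239 -0.0934  0.075 ]
iso [ 0.6325 -0.1593  0.119 ] [ 0.6362 -0.1631  0.075 ]
lb [[0.5649 0.4324 0.085 ]
 [0.5428 0.2462 0.085 ]
 [0.3616 0.2652 0.085 ]
 [0.3777 0.4519 0.085 ]] [0.46175  0.348925 0.085   ]
lidtop [array([0.3494, 0.459 , 0.27  ]), array([0.3294, 0.2715, 0.27  ])]
barrel ends [array([ 0.5207, -0.3126,  0.06  ]), array([ 0.4951, -0.5181,  0.06  ])]
grip [array([ 0.4829, -0.3401,  0.075 ]), array([ 0.4828, -0.3702,  0.075 ]), array([ 0.3996, -0.3319,  0.075 ]), array([ 0.3976, -0.3619,  0.075 ])] trig [ 0.4577 -0.3853  0.07  ]
```

>>> arm_command(increments=[[[0.2, 0.24, 0.04], [0, 0, 0.7], 100], [[0.2, 0.24, 0.04], [0, 0, 1.4], 100], [[0.2, 0.24, 0.04], [0, 0, 1.4], 100], [[0.2, 0.24, 0.04], [0, 0, 1.4], 100], [[0.2, 0.24, 0.04], [0, 0, 1.4], 100], [[0.2, 0.24, 0.04], [0, 0, 1.4], 100], [[0.2, 0.24, 0.04], [0, 0, 1.4], 100], [[0.2, 0.24, 0.04], [0, 0, 1.4], 100], [[0.2, 0.24, 0.04], [0, 0, 1.4], 100], [[0.2, 0.24, 0.04], [0, 0, 1.4], 100]], newtons=40)

```text
clock: 1.1
tcp_pos: [0.4413, -0.39, 0.2879]
orientation: [-3.125, -0.314, 0.001]
contact_force: [0.3, -0.1, 0.7]
grip_width: 0.0851
```

>>> arm_command(increments=[[[0.191, 0.23, -0.01], [0, 0, 1.4], 100], [[0.191, 0.23, -0.01], [0, 0, 1.4], 100], [[0.191, 0.23, -0.01], [0, 0, 1.4], 100], [[0.191, 0.23, -0.01], [0, 0, 1.4], 100], [[0.191, 0.23, -0.01], [0, 0, 1.4], 100], [[0.191, 0.23, -0.01], [0, 0, 1.4], 100], [[0.191, 0.23, -0.01], [0, 0, 1.4], 100], [[0.191, 0.23, -0.01], [0, 0, 1.4], 100], [[0.191, 0.23, -0.01], [0, 0, 1.4], 100], [[0.191, 0.23, -0.01], [0, 0, 1.4], 100]])

```text
clock: 2.1
tcp_pos: [0.6322, -0.1604, 0.2776]
orientation: [-2.188, -2.253, 0.001]
contact_force: [1.3, -0.5, -0.0]
grip_width: 0.0855
```

```bash
cat >> h.py <<'E'
from scipy.spatial.transform import Rotation as Ro
def st():
    o=r.get_obs(); R=Ro.from_rotvec(o['orientation']).as_matrix()
    print('t',round(o['clock'],2),'p',o['tcp_pos'].round(4),'jaw',np.arctan2(R[1,0],R[0,0]).round(3),'tilt',R[:2,2].round(3),'F',o['contact_force'].round(1),'w',o['grip_width'].round(4),'q',o['joints'].round(2)); return o
E
python3 - <<'E'
from h import *
st(); snap('wrist','w1',None,1.25)
c,d=ray('w1',(320,200)); print(c,d)
E
```

```text
Traceback (most recent call last):
  File "h.py", line 23, in st
    print('t',round(o['clock'],2),'p',o['tcp_pos'].round(4),'jaw',np.arctan2(R[1,0],R[0,0]).round(3),'tilt',R[:2,2].round(3),'F',o['contact_force'].round(1),'w',o['grip_width'].round(4),'q',o['joints'].round(2)); return o
                                                                                                                                                                 ^^^^^^^^^^^^^^^^^^^^^
AttributeError: 'float' object has no attribute 'round'
```

```bash
sed -i "s/o\['grip_width'\].round(4)/round(o['grip_width'],4)/" h.py
python3 - <<'E'
from h import *
st(); snap('wrist','w1',None,1.25)
c,d=ray('w1',(320,200)); print(c,d)
E
```

```text
t 2.1 p [ 0.6322 -0.1604  0.2776] jaw 1.6 tilt [-0.001  0.   ] F [ 1.3 -0.5 -0. ] w 0.0855 q [ 0.64  0.51 -0.7   1.54  0.34  1.22  1.49]
[ 0.56004013 -0.16195902  0.40281061] [ 0.29046217 -0.0046521  -0.95698296]
```

View pics/w1.png

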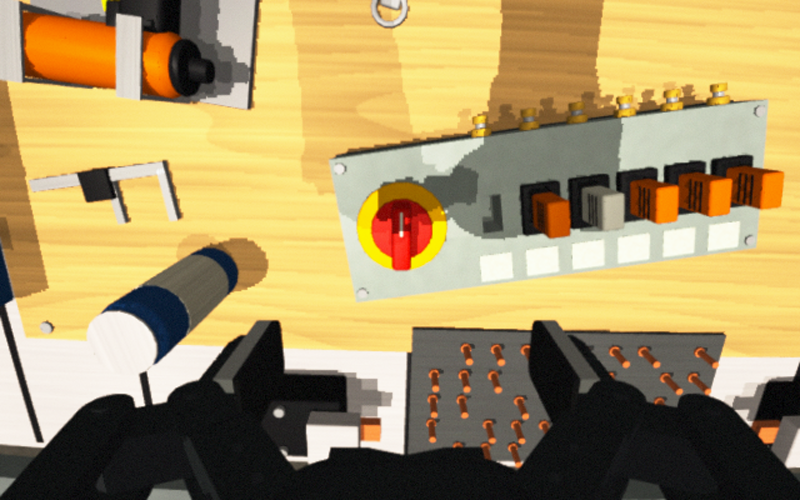

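```bash
python3 - <<'E'
from h import *
s=lambda x,y:(x/1.25,y/1.25)
P=np.array([at('w1',s(*p),.075) for p in [(340,169),(760,111),(748,240),(362,294)]]);print(P,P.mean(0))
print('yaw',[np.arctan2(-(d[0]),d[1]) for d in (P[1]-P[0],P[2]-P[3])])
print('disc',at('w1',s(402,226),.079),'bar',at('w1',s(402,215),.119),at('w1',s(402,268),.119))
c=np.array([.613,-.042]);a=.168
for n,y in (('iso',-.122),('f',-.012),('w',.026),('f',.064),('f',.102),('f',.14)):
    q=c+y*np.array([-np.sin(a),np.cos(a)]); print(n,q.round(4),'w1 base',proj('w1',[*q,.083])*1.25,'top',proj('w1',[*q,.121])*1.25)
E
```

```text
[[ 0.5958 -0.2114  0.075 ]
 [ 0.5398  0.1098  0.075 ]
 [ 0.6423  0.126   0.075 ]
 [ 0.699  -0.1944  0.075 ]] [ 0.619225 -0.0425    0.075   ]
yaw [np.float64(0.17261122544987592), np.float64(0.17515289116797922)]
disc [ 0.6385 -0.1625  0.079 ] bar [ 0.6211 -0.1626  0.119 ] [ 0.6595 -0.1616  0.119 ]
iso [ 0.6334 -0.1623] w1 base [[402.375 220.75 ]] top [[402.    233.125]]
f [ 0.615  -0.0538] w1 base [[544.   201.75]] top [[561.375 211.75 ]]
w [ 0.6087 -0.0164] w1 base [[592.875 195.25 ]] top [[616.25 204.5 ]]
f [0.6023 0.0211] w1 base [[641.375 188.75 ]] top [[670.625 197.25 ]]
f [0.5959 0.0586] w1 base [[689.375 182.5  ]] top [[724.   190.25]]
f [0.5896 0.096 ] w1 base [[736.625 176.25 ]] top [[776.25  183.375]]
```

>>> arm_command(increments=[[[0.006, -0.002, -0.05], [0, 0, 0], 60], [[0.006, -0.002, -0.1], [0, 0, 0], 60], [[0.006, -0.002, -0.14], [0, 0, 0], 60], [[0.006, -0.002, -0.168], [0, 0, 0], 60], [[0.006, -0.002, -0.168], [0, 0, 0], 60], [[0.006, -0.002, -0.168], [0, 0, 0], 0], [[0.006, -0.002, -0.168], [0, 0, 0], 0], [[0.006, -0.002, -0.168], [0, 0, 0], 0], [[0.006, -0.002, -0.168], [0, 0, 0], 0], [[0.006, -0.002, -0.168], [0, 0, 0], 0]], newtons=40)

```text
clock: 3.15
tcp_pos: [0.64, -0.1634, 0.1129]
orientation: [2.193, 2.244, 0.002]
contact_force: [-0.5, -2.2, 6.1]
grip_width: 0.0134
```

```bash
python3 -c "
from h import *
print(st()['moment'])"
```

```text
t 3.15 p [ 0.64   -0.1634  0.1129] jaw 1.594 tilt [ 0.004 -0.002] F [-0.5 -2.2  6.1] w 0.0134 q [ 0.59  0.68 -0.62  1.67  0.47  0.94  1.38]
[-0.32254492  0.12382087  0.08639083]
```

>>> arm_command(increments=[[[0, 0, 0.003], [0, 0, -0.14], 0], [[0, 0, 0.003], [0, 0, -0.28], 0], [[0, 0, 0.003], [0, 0, -0.42], 0], [[0, 0, 0.003], [0, 0, -0.56], 0], [[0, 0, 0.003], [0, 0, -0.7], 0], [[0, 0, 0.003], [0, 0, -0.84], 0], [[0, 0, 0.003], [0, 0, -0.98], 0], [[0, 0, 0.003], [0, 0, -1.12], 0], [[0, 0, 0.003], [0, 0, -1.26], 0], [[0, 0, 0.003], [0, 0, -1.36], 0]])

```text
clock: 4.15
tcp_pos: [0.6389, -0.1649, 0.113]
orientation: [3.118, 0.357, 0.003]
contact_force: [4.2, -5.2, -11.0]
grip_width: 0.013
```

>>> arm_command(increments=[[[0, 0, 0], [0, 0, -0.05], 0], [[0, 0, 0], [0, 0, -0.1], 0], [[0, 0, 0], [0, 0, -0.12], 0], [[0, 0, 0], [0, 0, -0.12], 0], [[0, 0, 0], [0, 0, -0.12], 0]])

```text
clock: 4.65
tcp_pos: [0.6388, -0.165, 0.1131]
orientation: [3.132, 0.184, 0.002]
contact_force: [3.8, -6.9, -9.5]
grip_width: 0.0131
```

```bash
python3 -c "
from h import *
print(st()['moment'])"
```

```text
t 4.65 p [ 0.6388 -0.165   0.1131] jaw 0.117 tilt [ 0.002 -0.004] F [ 3.8 -6.9 -9.5] w 0.0131 q [ 0.35  0.61 -0.27  1.69  0.21  0.87  0.11]
[-1.59425978 -0.94724181  1.46040526]
```

>>> arm_command(increments=[[[0, 0, 0], [0, 0, 0.04], 60], [[0, 0, 0], [0, 0, 0.04], 60], [[0, 0, 0.04], [0, 0, 0.05], 60], [[0, 0, 0.09], [0, 0, 0.05], 60], [[-0.01, 0.05, 0.13], [0, 0, 0.05], 60], [[-0.019, 0.111, 0.13], [0, 0, 0.05], 60], [[-0.019, 0.111, 0.13], [0, 0, 0.05], 60], [[-0.019, 0.111, 0.13], [0, 0, 0.05], 60], [[-0.019, 0.111, 0.13], [0, 0, 0.05], 60]])

```text
clock: 5.55
tcp_pos: [0.6196, -0.0509, 0.2441]
orientation: [3.13, 0.26, 0.002]
contact_force: [-0.1, -0.7, 0.2]
grip_width: 0.0509
```

```bash
python3 - <<'E'
from h import *
st(); snap('wrist','w2',None,1.25)
c,d=ray('w2',(320,200)); print(c,d)
cc=np.array([.617,-.0425]);a=.172
for n,y in (('iso',-.122),('f',-.012),('w',.026),('f',.064),('f',.102),('f',.14)):
    q=cc+y*np.array([-np.sin(a),np.cos(a)]); print(n,q.round(4),'top',proj('w2',[*q,.121])*1.25)
E
```

```text
t 5.55 p [ 0.6196 -0.0509  0.2441] jaw 0.166 tilt [ 0.001 -0.   ] F [-0.1 -0.7  0.2] w 0.0509 q [ 0.24  0.42 -0.35  1.68  0.16  1.08  0.01]
[0.60819814 0.02193561 0.36923418] [ 0.03622799 -0.28919212 -0.95669313]
iso [ 0.6379 -0.1627] top [[403.375 403.375]]
f [ 0.6191 -0.0543] top [[402.   252.25]]
w [ 0.6126 -0.0169] top [[401.5  190.75]]
f [0.606  0.0206] top [[400.875 124.   ]]
f [0.5995 0.058 ] top [[400.375  51.875]]
f [0.593  0.0954] top [[399.75 -25.5 ]]
```

View pics/w2.png

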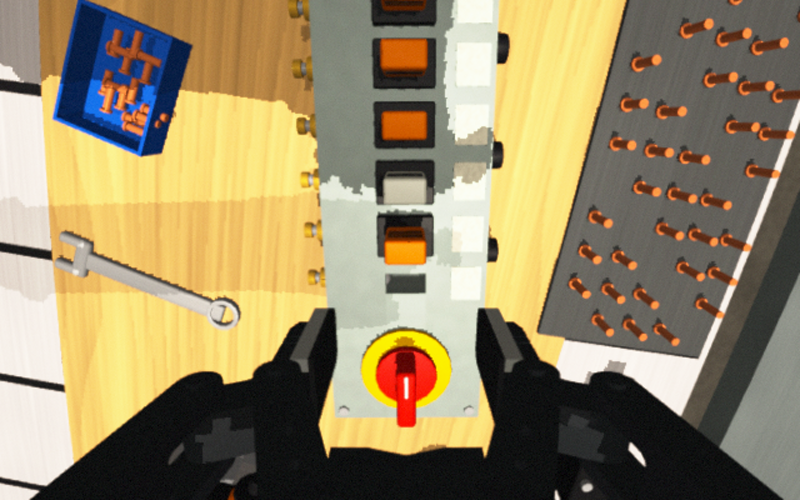

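>>> arm_command(increments=[[[0.002, -0.003, -0.05], [0, 0, 0.006], 60], [[0.002, -0.003, -0.1], [0, 0, 0.006], 60], [[0.002, -0.003, -0.125], [0, 0, 0.006], 60], [[0.002, -0.003, -0.138], [0, 0, 0.006], 60], [[0.002, -0.003, -0.138], [0, 0, 0.006], 60], [[0.002, -0.003, -0.138], [0, 0, 0.006], 0], [[0.002, -0.003, -0.138], [0, 0, 0.006], 0], [[0.002, -0.003, -0.138], [0, 0, 0.006], 0], [[0.002, -0.003, -0.138], [0, 0, 0.006], 0], [[0.002, -0.003, -0.138], [0, 0, 0.006], 0]], newtons=70)

```text
clock: 6.6
tcp_pos: [0.6211, -0.0551, 0.1074]
orientation: [3.129, 0.267, -0.0]
contact_force: [-5.7, -0.8, 4.9]
grip_width: 0.0244
```

```bash
cat >> h.py <<'E'
def red(im):
    h=cv2.cvtColor(im,cv2.COLOR_BGR2HSV); m=((h[...,0]<6)|(h[...,0]>174))&(h[...,1]>170)&(h[...,2]>90)
    m=m.astype(np.uint8); n,l,s,c=cv2.connectedComponentsWithStats(m); k=[i for i in range(1,n) if c[i][0]<290]; i=max(k,key=lambda i:s[i,4]); return s[i],c[i].round(1), cv2.minAreaRect(cv2.findNonZero((l==i).astype(np.uint8)))
def box(): # red floor of the lock-out box seen from the top camera, against t0
    im=r.grab_frame('top'); cv2.imwrite('pics/last.png',im); a=red(cv2.imread('pics/raw_t0.png')); b=red(im)
    p,q=at('t0',a[1],.004),at('t0',b[1],.004); print('box floor area',a[0][4],b[0][4],'then',p,'now',q,'shift',(q-p).round(4),'rects',a[2],b[2])
E
python3 - <<'E'
from h import *
st(); box()
E
```

```text
t 6.6 p [ 0.6211 -0.0551  0.1074] jaw 0.17 tilt [ 0.    -0.001] F [-5.7 -0.8  4.9] w 0.0244 q [ 0.22  0.57 -0.32  1.78  0.23  0.83 -0.04]
box floor area 2905 2945 then [0.4602 0.3578 0.004 ] now [0.4599 0.3578 0.004 ] shift [-0.0003  0.      0.    ] rects ((202.9436798095703, 221.22866821289062), (52.98750686645508, 58.654300689697266), 6.709836959838867) ((202.71800231933594, 222.6688232421875), (53.17215347290039, 61.636192321777344), 6.788974285125732)
```

>>> arm_command(increments=[[[0, 0, 0.006], [0, 0, 0], 0], [[0, 0, 0.014], [0, 0, 0], 0], [[0, 0, 0.024], [0, 0, 0], 0], [[0, 0, 0.036], [0, 0, 0], 0], [[0, 0, 0.055], [0, 0, 0], 0], [[0, 0, 0.09], [0, 0, 0], 0], [[0, 0, 0.13], [0, 0, 0], 0], [[-0.005, 0.02, 0.16], [0, 0, -0.05], 0], [[-0.015, 0.06, 0.16], [0, 0, -0.1], 0], [[-0.03, 0.1, 0.16], [0, 0, -0.15], 0]])

```text
clock: 7.65
tcp_pos: [0.5932, 0.0467, 0.269]
orientation: [-3.14, -0.026, -0.011]
contact_force: [0.6, 0.4, -1.6]
grip_width: 0.0248
```

>>> arm_command(increments=[[[-0.015, 0.05, 0], [0, 0, -0.05], 0], [[-0.03, 0.1, 0], [0, 0, -0.1], 0], [[-0.04, 0.15, 0], [0, 0, -0.125], 0], [[-0.05, 0.2, 0], [0, 0, -0.125], 0], [[-0.06, 0.25, 0], [0, 0, -0.125], 0], [[-0.07, 0.3, 0], [0, 0, -0.125], 0], [[-0.079, 0.349, 0], [0, 0, -0.125], 0], [[-0.079, 0.349, 0], [0, 0, -0.125], 0]])

```text
clock: 8.45
tcp_pos: [0.5086, 0.4034, 0.2678]
orientation: [-3.131, 0.148, -0.0]
contact_force: [-1.0, -0.3, -0.4]
grip_width: 0.0248
```

```bash
python3 - <<'E'
from h import *
st(); box(); snap('wrist','w3',None,1.25)
C=np.array([.462,.349]);a=np.pi-.104
for bx,by in [(-.095,-.095),(-.095,.095),(.095,.095),(.095,-.095)]:
    q=C+[bx*np.cos(a)-by*np.sin(a),bx*np.sin(a)+by*np.cos(a)]; print(q.round(3),proj('w3',[*q,.085])*1.25)
E
```

```text
t 8.45 p [0.5086 0.4034 0.2678] jaw -0.094 tilt [0.001 0.007] F [-1.  -0.3 -0.4] w 0.0248 q [-0.43  0.46 -0.46  1.58  0.21  1.15 -1.03]
box floor area 2905 2400 then [0.4602 0.3578 0.004 ] now [0.4714 0.3473 0.004 ] shift [ 0.0112 -0.0105  0.    ] rects ((202.9436798095703, 221.22866821289062), (52.98750686645508, 58.654300689697266), 6.709836959838867) ((203.91371154785156, 222.20809936523438), (53.00780487060547, 58.13758850097656), 4.085616588592529)
[0.566 0.434] [[477.875 176.125]]
[0.547 0.245] [[464.875 400.   ]]
[0.358 0.264] [[243.875 397.5  ]]
[0.377 0.453] [[217.25  174.375]]
```

View pics/w3.png

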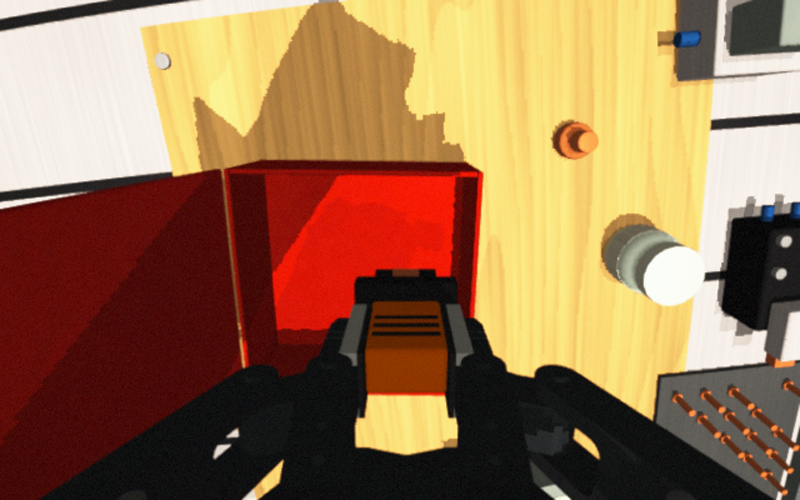

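>>> arm_command(increments=[[[0, 0, -0.05], [0, 0, 0], 0], [[0, 0, -0.1], [0, 0, 0], 0], [[0, 0, -0.14], [0, 0, 0], 0], [[0, 0, -0.175], [0, 0, 0], 0], [[0, 0, -0.193], [0, 0, 0], 0], [[0, 0, -0.193], [0, 0, 0], 0], [[0, 0, -0.193], [0, 0, 0], 45], [[0, 0, -0.193], [0, 0, 0], 45], [[0, 0, -0.15], [0, 0, 0], 45], [[0, 0, -0.1], [0, 0, 0], 45]])

```text
clock: 9.55
tcp_pos: [0.512, 0.3942, 0.1666]
orientation: [3.136, -0.163, -0.002]
contact_force: [1.2, 0.9, 0.5]
grip_width: 0.0387
```

```bash
python3 - <<'E'
from h import *
st()
cc=np.array([.618,-.0425]);a=.172
for y in (.064,.102,.14): print((cc+y*np.array([-np.sin(a),np.cos(a)])).round(4))
E
```

```text
t 9.55 p [0.512  0.3942 0.1666] jaw -0.104 tilt [-0.001 -0.001] F [1.2 0.9 0.5] w 0.0387 q [-0.44  0.55 -0.43  1.68  0.27  0.97 -1.07]
[0.607  0.0206]
[0.6005 0.058 ]
[0.594  0.0954]
```

>>> arm_command(increments=[[[0, 0, 0.05], [0, 0, 0], 50], [[0, -0.03, 0.09], [0, 0, 0.05], 60], [[0.015, -0.075, 0.09], [0, 0, 0.14], 60], [[0.03, -0.12, 0.09], [0, 0, 0.2], 60], [[0.045, -0.165, 0.09], [0, 0, 0.276], 60], [[0.06, -0.21, 0.09], [0, 0, 0.276], 60], [[0.075, -0.255, 0.09], [0, 0, 0.276], 60], [[0.082, -0.2985, 0.09], [0, 0, 0.276], 60], [[0.082, -0.2985, 0.06], [0, 0, 0.276], 60], [[0.082, -0.2985, 0.02], [0, 0, 0.276], 60]])

```text
clock: 10.55
tcp_pos: [0.5976, 0.0943, 0.189]
orientation: [-3.13, -0.263, -0.015]
contact_force: [0.5, 0.8, -0.9]
grip_width: 0.0515
```

```bash
python3 - <<'E'
from h import *
st(); snap('wrist','w4',None,1.25)
print(proj('w4',[.594,.0954,.121])*1.25)
E
```

```text
t 10.55 p [0.5976 0.0943 0.189 ] jaw 0.168 tilt [0.009 0.001] F [ 0.5  0.8 -0.9] w 0.0515 q [ 0.06  0.45 -0.42  1.77  0.22  0.96 -0.28]
[[395.375 276.   ]]
```

View pics/w4.png

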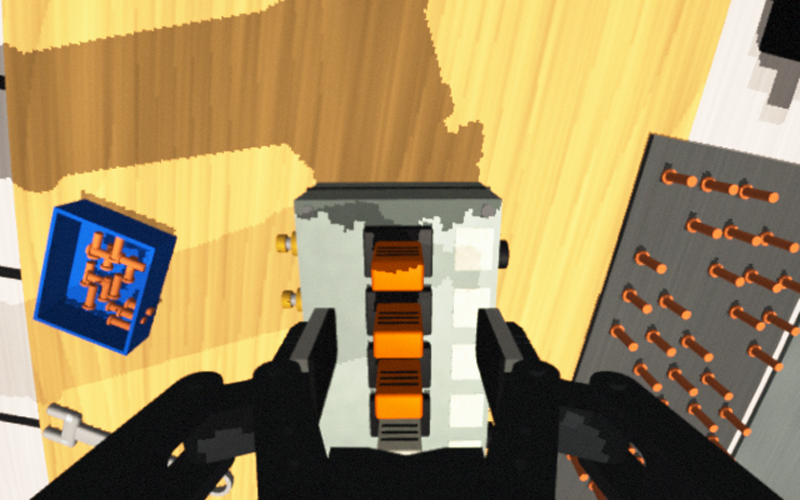

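>>> arm_command(increments=[[[0.001, 0, -0.04], [0, 0, 0], 60], [[0.001, 0, -0.07], [0, 0, 0], 60], [[0.001, 0, -0.081], [0, 0, 0], 60], [[0.001, 0, -0.081], [0, 0, 0], 60], [[0.001, 0, -0.081], [0, 0, 0], 0], [[0.001, 0, -0.081], [0, 0, 0], 0], [[0.001, 0, -0.081], [0, 0, 0], 0], [[0.001, 0, -0.081], [0, 0, 0], 0], [[0.001, 0, -0.081], [0, 0, 0], 0]])

```text
clock: 11.5
tcp_pos: [0.5949, 0.0963, 0.1067]
orientation: [3.129, 0.27, -0.0]
contact_force: [-6.1, -1.5, 9.1]
grip_width: 0.0247
```

>>> arm_command(increments=[[[0, 0, 0.006], [0, 0, 0], 0], [[0, 0, 0.014], [0, 0, 0], 0], [[0, 0, 0.024], [0, 0, 0], 0], [[0, 0, 0.036], [0, 0, 0], 0], [[0, 0, 0.055], [0, 0, 0], 0], [[0, 0, 0.09], [0, 0, 0], 0], [[0, 0, 0.13], [0, 0, 0], 0], [[-0.01, 0.03, 0.16], [0, 0, -0.05], 0], [[-0.03, 0.07, 0.16], [0, 0, -0.12], 0], [[-0.045, 0.11, 0.16], [0, 0, -0.2], 0]])

```text
clock: 12.5
tcp_pos: [0.5512, 0.2077, 0.268]
orientation: [-3.139, 0.051, -0.009]
contact_force: [0.3, 0.5, -0.9]
grip_width: 0.0249
```

```bash
python3 - <<'E'
from h import *
st(); box()
E
```

```text
t 12.5 p [0.5512 0.2077 0.268 ] jaw -0.033 tilt [0.006 0.002] F [ 0.3  0.5 -0.9] w 0.0249 q [-0.11  0.35 -0.45  1.73  0.17  1.1  -0.65]
box floor area 2905 1188 then [0.4602 0.3578 0.004 ] now [0.4429 0.3948 0.004 ] shift [-0.0173  0.037   0.    ] rects ((202.9436798095703, 221.22866821289062), (52.98750686645508, 58.654300689697266), 6.709836959838867) ((198.79180908203125, 219.76962280273438), (42.99757766723633, 54.62328338623047), 6.709836959838867)
```

>>> arm_command(increments=[[[-0.024, 0.045, 0], [0, 0, -0.076], 0], [[-0.048, 0.089, 0], [0, 0, -0.076], 0], [[-0.048, 0.089, -0.05], [0, 0, -0.076], 0], [[-0.048, 0.089, -0.1], [0, 0, -0.076], 0], [[-0.048, 0.089, -0.14], [0, 0, -0.076], 0], [[-0.048, 0.089, -0.175], [0, 0, -0.076], 0], [[-0.048, 0.089, -0.193], [0, 0, -0.076], 0], [[-0.048, 0.089, -0.193], [0, 0, -0.076], 0], [[-0.048, 0.089, -0.193], [0, 0, -0.076], 45], [[-0.048, 0.089, -0.193], [0, 0, -0.076], 45]])

```text
clock: 13.55
tcp_pos: [0.504, 0.2962, 0.0736]
orientation: [-3.135, 0.163, -0.005]
contact_force: [0.4, -0.1, -0.3]
grip_width: 0.0387
```

>>> arm_command(increments=[[[0, 0, 0.05], [0, 0, 0], 45], [[0, 0, 0.1], [0, 0, 0], 45], [[0, 0, 0.15], [0, 0, 0], 50], [[0.01, -0.03, 0.19], [0, 0, 0.05], 60], [[0.03, -0.075, 0.19], [0, 0, 0.14], 60], [[0.045, -0.12, 0.19], [0, 0, 0.2], 60], [[0.07, -0.165, 0.19], [0, 0, 0.276], 60], [[0.09, -0.21, 0.19], [0, 0, 0.276], 60], [[0.1, -0.237, 0.17], [0, 0, 0.276], 60], [[0.1, -0.237, 0.13], [0, 0, 0.276], 60]])

```text
clock: 14.55
tcp_pos: [0.6074, 0.0518, 0.2056]
orientation: [3.128, 0.255, 0.017]
contact_force: [1.7, 0.5, -0.6]
grip_width: 0.0512
```

```bash
python3 - <<'E'
from h import *
st(); box()
E
```

```text
t 14.55 p [0.6074 0.0518 0.2056] jaw 0.163 tilt [ 0.011 -0.002] F [ 1.7  0.5 -0.6] w 0.0512 q [ 0.13  0.44 -0.41  1.75  0.21  0.99 -0.21]
box floor area 2905 2638 then [0.4602 0.3578 0.004 ] now [0.4647 0.355  0.004 ] shift [ 0.0045 -0.0028  0.    ] rects ((202.9436798095703, 221.22866821289062), (52.98750686645508, 58.654300689697266), 6.709836959838867) ((203.85325622558594, 218.24742126464844), (53.16276550292969, 58.9464111328125), 6.709836959838867)
```

>>> arm_command(increments=[[[0, 0.0005, -0.05], [0, 0, 0], 60], [[0, 0.0005, -0.08], [0, 0, 0], 60], [[0, 0.0005, -0.097], [0, 0, 0], 60], [[0, 0.0005, -0.097], [0, 0, 0], 60], [[0, 0.0005, -0.097], [0, 0, 0], 0], [[0, 0.0005, -0.097], [0, 0, 0], 0], [[0, 0.0005, -0.097], [0, 0, 0], 0], [[0, 0.0005, -0.097], [0, 0, 0], 0], [[0, 0.0005, -0.097], [0, 0, 0], 0]])

```text
clock: 15.5
tcp_pos: [0.6014, 0.059, 0.1068]
orientation: [3.129, 0.27, -0.002]
contact_force: [-7.7, -0.9, 8.2]
grip_width: 0.025
```

>>> arm_command(increments=[[[0, 0, 0.006], [0, 0, 0], 0], [[0, 0, 0.014], [0, 0, 0], 0], [[0, 0, 0.024], [0, 0, 0], 0], [[0, 0, 0.036], [0, 0, 0], 0], [[0, 0, 0.055], [0, 0, 0], 0], [[0, 0, 0.09], [0, 0, 0], 0], [[0, 0, 0.13], [0, 0, 0], 0], [[-0.01, 0.03, 0.16], [0, 0, -0.05], 0], [[-0.03, 0.07, 0.16], [0, 0, -0.12], 0], [[-0.045, 0.11, 0.16], [0, 0, -0.2], 0]])

```text
clock: 16.5
tcp_pos: [0.5587, 0.1704, 0.2684]
orientation: [-3.138, 0.051, -0.012]
contact_force: [-0.1, 0.8, -1.2]
grip_width: 0.025
```

```bash
python3 - <<'E'
from h import *
st(); box()
E
```

```text
t 16.5 p [0.5587 0.1704 0.2684] jaw -0.032 tilt [0.007 0.003] F [-0.1  0.8 -1.2] w 0.025 q [-0.05  0.34 -0.44  1.74  0.16  1.09 -0.58]
box floor area 2905 1908 then [0.4602 0.3578 0.004 ] now [0.4548 0.3755 0.004 ] shift [-0.0054  0.0177  0.    ] rects ((202.9436798095703, 221.22866821289062), (52.98750686645508, 58.654300689697266), 6.709836959838867) ((203.52481079101562, 220.11825561523438), (53.03275680541992, 55.13419723510742), 6.581944942474365)
```

>>> arm_command(increments=[[[-0.02, 0.045, 0], [0, 0, -0.076], 0], [[-0.04, 0.09, 0], [0, 0, -0.076], 0], [[-0.06, 0.135, 0], [0, 0, -0.076], 0], [[-0.09, 0.175, 0], [0, 0, -0.076], 0], [[-0.11, 0.215, 0], [0, 0, -0.076], 0], [[-0.1165, 0.234, 0], [0, 0, -0.076], 0], [[-0.1165, 0.234, 0], [0, 0, -0.076], 0]])

```text
clock: 17.25
tcp_pos: [0.439, 0.4077, 0.2668]
orientation: [-3.132, 0.152, -0.003]
contact_force: [-0.1, -0.8, -1.0]
grip_width: 0.0251
```

```bash
python3 - <<'E'
from h import *
st(); snap('wrist','w5',None,1.25)
E
```

```text
t 17.25 p [0.439  0.4077 0.2668] jaw -0.097 tilt [0.002 0.005] F [-0.1 -0.8 -1. ] w 0.0251 q [-0.45  0.38 -0.53  1.7   0.21  1.11 -1.13]
```

View pics/w5.png

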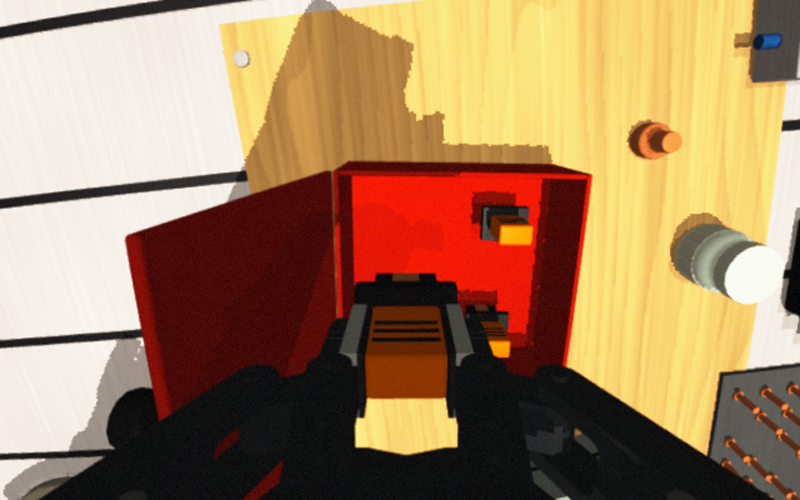

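>>> arm_command(increments=[[[0, 0, -0.05], [0, 0, 0], 0], [[0, 0, -0.1], [0, 0, 0], 0], [[0, 0, -0.14], [0, 0, 0], 0], [[0, 0, -0.175], [0, 0, 0], 0], [[0, 0, -0.193], [0, 0, 0], 0], [[0, 0, -0.193], [0, 0, 0], 0], [[0, 0, -0.193], [0, 0, 0], 40], [[0, 0, -0.193], [0, 0, 0], 40], [[0, 0, -0.15], [0, 0, 0], 40], [[0, 0, -0.1], [0, 0, 0], 40]])

```text
clock: 18.3
tcp_pos: [0.4406, 0.4019, 0.1654]
orientation: [3.136, -0.163, -0.002]
contact_force: [0.6, 0.5, -0.2]
grip_width: 0.0344
```

>>> arm_command(increments=[[[0, 0, 0.05], [0, 0, 0], 45], [[0.01, -0.03, 0.1], [0, 0, 0.05], 50], [[0.03, -0.075, 0.1], [0, 0, 0.14], 60], [[0.05, -0.12, 0.1], [0, 0, 0.2], 60], [[0.07, -0.165, 0.1], [0, 0, 0.276], 60], [[0.09, -0.21, 0.1], [0, 0, 0.276], 60], [[0.11, -0.255, 0.1], [0, 0, 0.276], 60], [[0.13, -0.3, 0.1], [0, 0, 0.276], 60], [[0.15, -0.345, 0.1], [0, 0, 0.276], 60], [[0.168, -0.381, 0.1], [0, 0, 0.276], 60]])

```text
clock: 19.3
tcp_pos: [0.6101, 0.0181, 0.2665]
orientation: [3.129, 0.266, 0.005]
contact_force: [0.4, 0.1, -0.1]
grip_width: 0.0511
```

```bash
python3 - <<'E'
from h import *
st(); box()
E
```

```text
t 19.3 p [0.6101 0.0181 0.2665] jaw 0.17 tilt [ 0.003 -0.001] F [ 0.4  0.1 -0.1] w 0.0511 q [ 0.19  0.39 -0.43  1.68  0.18  1.11 -0.11]
box floor area 2905 2486 then [0.4602 0.3578 0.004 ] now [0.4663 0.3518 0.004 ] shift [ 0.0061 -0.006   0.    ] rects ((202.9436798095703, 221.22866821289062), (52.98750686645508, 58.654300689697266), 6.709836959838867) ((203.85325622558594, 218.24742126464844), (53.16276550292969, 58.9464111328125), 6.709836959838867)
```

>>> arm_command(increments=[[[0, 0, -0.05], [0, 0, 0], 60], [[0, 0, -0.1], [0, 0, 0], 60], [[0, 0, -0.14], [0, 0, 0], 60], [[0, 0, -0.16], [0, 0, 0], 60], [[0, 0, -0.16], [0, 0, 0], 60], [[0, 0, -0.16], [0, 0, 0], 0], [[0, 0, -0.16], [0, 0, 0], 0], [[0, 0, -0.16], [0, 0, 0], 0], [[0, 0, -0.16], [0, 0, 0], 0], [[0, 0, -0.16], [0, 0, 0], 0]])

```text
clock: 20.35
tcp_pos: [0.6079, 0.0216, 0.1069]
orientation: [3.129, 0.269, -0.002]
contact_force: [-9.1, -0.3, 8.3]
grip_width: 0.0251
```

>>> arm_command(increments=[[[0, 0, 0.006], [0, 0, 0], 0], [[0, 0, 0.014], [0, 0, 0], 0], [[0, 0, 0.024], [0, 0, 0], 0], [[0, 0, 0.036], [0, 0, 0], 0], [[0, 0, 0.055], [0, 0, 0], 0], [[0, 0, 0.09], [0, 0, 0], 0], [[0, 0, 0.13], [0, 0, 0], 0], [[-0.01, 0.03, 0.16], [0, 0, -0.05], 0], [[-0.03, 0.07, 0.16], [0, 0, -0.12], 0], [[-0.045, 0.11, 0.16], [0, 0, -0.2], 0]])

```text
clock: 21.35
tcp_pos: [0.5656, 0.1336, 0.2686]
orientation: [-3.139, 0.051, -0.013]
contact_force: [-0.2, 0.5, -0.5]
grip_width: 0.0249
```

```bash
python3 - <<'E'
from h import *
st(); box()
E
```

```text
t 21.35 p [0.5656 0.1336 0.2686] jaw -0.032 tilt [0.008 0.002] F [-0.2  0.5 -0.5] w 0.0249 q [ 0.01  0.34 -0.44  1.75  0.16  1.09 -0.51]
box floor area 2905 2207 then [0.4602 0.3578 0.004 ] now [0.4605 0.3601 0.004 ] shift [0.0003 0.0023 0.    ] rects ((202.9436798095703, 221.22866821289062), (52.98750686645508, 58.654300689697266), 6.709836959838867) ((203.6928253173828, 220.11093139648438), (53.045921325683594, 55.207489013671875), 6.709837436676025)
```

>>> arm_command(increments=[[[-0.03, 0.04, 0], [0, 0, -0.076], 0], [[-0.06, 0.08, 0], [0, 0, -0.076], 0], [[-0.09, 0.12, 0], [0, 0, -0.076], 0], [[-0.12, 0.155, 0], [0, 0, -0.076], 0], [[-0.132, 0.172, 0], [0, 0, -0.076], 0], [[-0.132, 0.172, 0], [0, 0, -0.076], 0], [[-0.132, 0.172, -0.05], [0, 0, -0.076], 0], [[-0.132, 0.172, -0.1], [0, 0, -0.076], 0]])

```text
clock: 22.2
tcp_pos: [0.4353, 0.305, 0.1664]
orientation: [-3.132, 0.165, -0.012]
contact_force: [0.9, 0.6, -1.3]
grip_width: 0.0251
```

>>> arm_command(increments=[[[0, 0, -0.04], [0, 0, 0], 0], [[0, 0, -0.075], [0, 0, 0], 0], [[0, 0, -0.093], [0, 0, 0], 0], [[0, 0, -0.093], [0, 0, 0], 0], [[0, 0, -0.093], [0, 0, 0], 40], [[0, 0, -0.093], [0, 0, 0], 40], [[0, 0, -0.05], [0, 0, 0], 40], [[0, 0, 0], [0, 0, 0], 40], [[0, 0, 0.05], [0, 0, 0], 40], [[0, 0, 0.09], [0, 0, 0], 40]])

```text
clock: 23.2
tcp_pos: [0.4327, 0.3044, 0.2593]
orientation: [-3.134, 0.163, -0.007]
contact_force: [-0.2, 0.9, 0.4]
grip_width: 0.0342
```

```bash
python3 - <<'E'
from h import *
st(); box()
E
```

```text
t 23.2 p [0.4327 0.3044 0.2593] jaw -0.104 tilt [0.005 0.003] F [-0.2  0.9  0.4] w 0.0342 q [-0.27  0.27 -0.55  1.86  0.17  1.04 -0.99]
box floor area 2905 1482 then [0.4602 0.3578 0.004 ] now [0.4858 0.3345 0.004 ] shift [ 0.0256 -0.0233  0.    ] rects ((202.9436798095703, 221.22866821289062), (52.98750686645508, 58.654300689697266), 6.709836959838867) ((205.5577850341797, 220.0727996826172), (53.77047348022461, 57.436100006103516), 1.3639274835586548)
```

>>> arm_command(increments=[[[0.02, -0.04, 0.01], [0, 0, 0], 60], [[0.04, -0.08, 0.02], [0, 0, 0.1], 60], [[0.06, -0.12, 0.02], [0, 0, 0.24], 60], [[0.08, -0.16, 0.02], [0, 0, 0.38], 60], [[0.09, -0.205, 0.02], [0, 0, 0.5], 80], [[0.09, -0.25, 0.02], [0, 0, 0.6], 90], [[0.09, -0.295, 0.02], [0, 0, 0.7], 100], [[0.09, -0.34, 0.02], [0, 0, 0.8], 100], [[0.09, -0.385, 0.02], [0, 0, 0.9], 100], [[0.08, -0.43, 0.02], [0, 0, 1.0], 100]])

```text
clock: 24.25
tcp_pos: [0.5129, -0.1283, 0.2761]
orientation: [2.826, 1.366, 0.005]
contact_force: [0.7, -0.0, -0.4]
grip_width: 0.0857
```

>>> arm_command(increments=[[[-0.015, -0.04, 0], [0, 0, 0.1], 100], [[-0.03, -0.08, 0], [0, 0, 0.2], 100], [[-0.045, -0.12, 0], [0, 0, 0.3], 100], [[-0.055, -0.16, 0], [0, 0, 0.4], 100], [[-0.06, -0.2, 0], [0, 0, 0.5], 100], [[-0.07, -0.23, 0], [0, 0, 0.564], 100], [[-0.07, -0.23, 0], [0, 0, 0.564], 100], [[-0.07, -0.23, 0], [0, 0, 0.564], 100]])

```text
clock: 25.05
tcp_pos: [0.4419, -0.3569, 0.2754]
orientation: [2.342, 2.091, 0.001]
contact_force: [0.8, 0.4, -0.3]
grip_width: 0.0852
```

```bash
python3 - <<'E'
from h import *
st(); box(); snap('wrist','w6',None,1.25)
E
```

```text
t 25.05 p [ 0.4419 -0.3569  0.2754] jaw 1.458 tilt [ 0.002 -0.001] F [ 0.8  0.4 -0.3] w 0.0852 q [ 0.9   0.3  -0.4   1.76  0.13  1.1   1.91]
box floor area 2905 2344 then [0.4602 0.3578 0.004 ] now [0.4682 0.354  0.004 ] shift [ 0.008  -0.0038  0.    ] rects ((202.9436798095703, 221.22866821289062), (52.98750686645508, 58.654300689697266), 6.709836959838867) ((203.88226318359375, 218.25083923339844), (53.10434341430664, 58.9464111328125), 6.709836959838867)
```

View pics/w6.png

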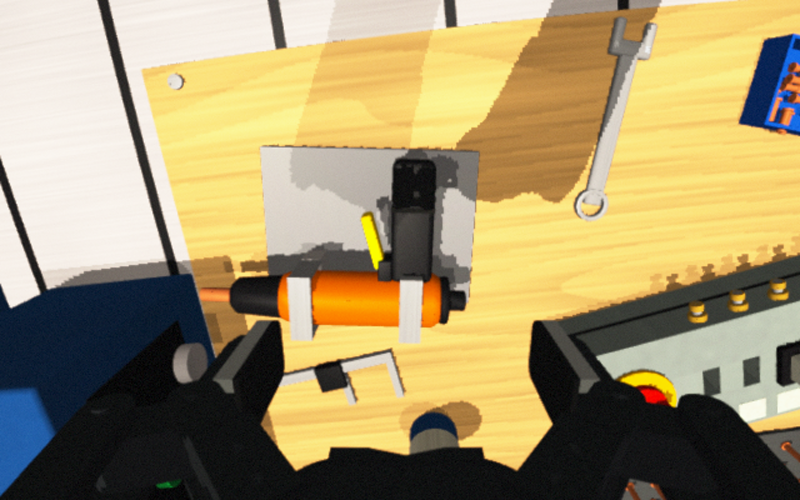

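```bash
python3 - <<'E'
from h import *
s=lambda x,y:(x/1.25,y/1.25)
P=[at('w6',s(*p),.075) for p in [(394,162),(435,162),(392,272),(433,272)]];print(P)
for p in [(366,213),(361,214),(373,240),(378,268)]: print('trig',at('w6',s(*p),.07))
m1=(P[0]+P[1])/2;m2=(P[2]+P[3])/2;print(m1,m2,'yaw',np.arctan2(*(m2-m1)[1::-1]),'w',[np.linalg.norm(P[0]-P[1]),np.linalg.norm(P[2]-P[3])])
C=[at('w6',s(*p),.0) for p in [(262,147),(479,152)]];print('cradle',C,np.arctan2(-(C[1]-C[0])[0],(C[1]-C[0])[1]))
E
```

```text
[array([ 0.399 , -0.3592,  0.075 ]), array([ 0.4024, -0.3283,  0.075 ]), array([ 0.487 , -0.3713,  0.075 ]), array([ 0.4906, -0.3379,  0.075 ])]
trig [ 0.4368 -0.3863  0.07  ]
trig [ 0.4372 -0.3904  0.07  ]
trig [ 0.4596 -0.3837  0.07  ]
trig [ 0.484  -0.3828  0.07  ]
[ 0.4007  -0.34375  0.075  ] [ 0.4888 -0.3546  0.075 ] yaw -0.12253846611792506 w [np.float64(0.031086492243416627), np.float64(0.03359345174286207)]
cradle [array([ 0.378 , -0.4825,  0.    ]), array([ 0.4051, -0.2824,  0.    ])] -0.13461325009409167
```

>>> arm_command(increments=[[[0.008, -0.004, -0.05], [0, 0, -0.012], 100], [[0.008, -0.004, -0.1], [0, 0, -0.012], 100], [[0.008, -0.004, -0.15], [0, 0, -0.012], 100], [[0.008, -0.004, -0.19], [0, 0, -0.012], 100], [[0.008, -0.004, -0.217], [0, 0, -0.012], 100], [[0.008, -0.004, -0.217], [0, 0, -0.012], 100], [[0.008, -0.004, -0.217], [0, 0, -0.012], 100]], newtons=30)

```text
clock: 25.85
tcp_pos: [0.4511, -0.3595, 0.0582]
orientation: [2.352, 2.083, 0.001]
contact_force: [0.7, 0.6, -0.0]
grip_width: 0.0858
```

```bash
python3 - <<'E'
from h import *
st(); box(); snap('wrist','w7',None,1.25)
E
```

```text
t 25.85 p [ 0.4511 -0.3595  0.0582] jaw 1.45 tilt [0.001 0.   ] F [ 0.7  0.6 -0. ] w 0.0858 q [ 0.82  0.58 -0.33  1.91  0.29  0.69  1.77]
box floor area 2905 2349 then [0.4602 0.3578 0.004 ] now [0.4682 0.354  0.004 ] shift [ 0.008  -0.0038  0.    ] rects ((202.9436798095703, 221.22866821289062), (52.98750686645508, 58.654300689697266), 6.709836959838867) ((203.88226318359375, 218.25083923339844), (53.10434341430664, 58.9464111328125), 6.709836959838867)
```

View pics/w7.png

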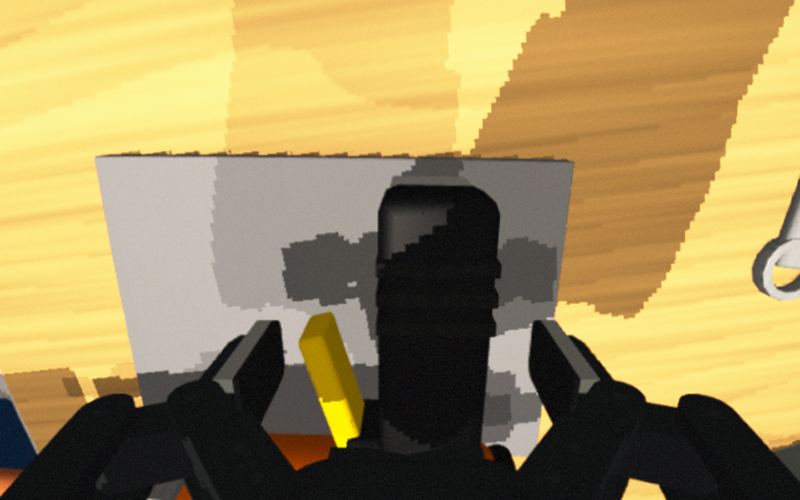

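>>> arm_command(increments=[[[0, 0, 0], [0, 0, 0], 0], [[0, 0, 0], [0, 0, 0], 0], [[0, 0, 0], [0, 0, 0], 0], [[0, 0, 0], [0, 0, 0], 0], [[0, 0, 0], [0, 0, 0], 0], [[0, 0, 0], [0, 0, 0], 0]])

```text
clock: 26.55
tcp_pos: [0.4509, -0.3589, 0.0591]
orientation: [2.353, 2.081, 0.002]
contact_force: [-2.5, 6.2, 13.5]
grip_width: 0.0479
```

```bash
python3 - <<'E'
from h import *
st()
E
```

```text
t 26.55 p [ 0.4509 -0.3589  0.0591] jaw 1.448 tilt [0.001 0.001] F [-2.5  6.2 13.5] w 0.0479 q [ 0.82  0.58 -0.33  1.92  0.28  0.69  1.77]
```

>>> arm_command(increments=[[[0, 0, 0], [0, 0, 0], 0], [[0, 0, 0], [0, 0, 0], 0], [[0, 0, 0], [0, 0, 0], 0]], newtons=60)

```text
clock: 26.85
tcp_pos: [0.4509, -0.3588, 0.0593]
orientation: [-2.354, -2.081, -0.002]
contact_force: [-3.0, 7.3, 15.0]
grip_width: 0.0471
```

>>> arm_command(increments=[[[0, 0, 0], [0, 0, 0], 0], [[0, 0, 0], [0, 0, 0], 0], [[0, 0, 0], [0, 0, 0], 0]])

```text
clock: 27.15
tcp_pos: [0.4509, -0.3588, 0.0593]
orientation: [-2.354, -2.081, -0.002]
contact_force: [-2.9, 8.2, 14.8]
grip_width: 0.0473
```

>>> arm_command(increments=[[[0, 0, 0], [0, 0, 0], 0], [[0, 0, 0], [0, 0, 0], 0], [[0, 0, 0], [0, 0, 0], 100], [[0, 0, 0], [0, 0, 0], 100], [[0, 0, 0], [0, 0, 0], 100], [[0, 0, 0], [0, 0, 0], 100], [[0, 0, 0.05], [0, 0, 0], 100], [[0, 0, 0.1], [0, 0, 0], 100], [[0, 0, 0.15], [0, 0, 0], 100], [[0, 0, 0.2], [0, 0, 0], 100]])

```text
clock: 28.15
tcp_pos: [0.4496, -0.3599, 0.2591]
orientation: [-2.353, -2.081, -0.0]
contact_force: [0.6, -1.0, 0.2]
grip_width: 0.0855
```

```bash
python3 - <<'E'
from h import *
st(); snap('top','t1',(130,165,250,285),5); box()
E
```

```text
t 28.15 p [ 0.4496 -0.3599  0.2591] jaw 1.448 tilt [-0.     0.001] F [ 0.6 -1.   0.2] w 0.0855 q [ 0.89  0.34 -0.41  1.76  0.15  1.07  1.88]
box floor area 2905 2345 then [0.4602 0.3578 0.004 ] now [0.4682 0.354  0.004 ] shift [ 0.008  -0.0038  0.    ] rects ((202.9436798095703, 221.22866821289062), (52.98750686645508, 58.654300689697266), 6.709836959838867) ((203.90443420410156, 218.31227111816406), (53.045921325683594, 59.06325149536133), 6.709837436676025)
```

View pics/t1.png

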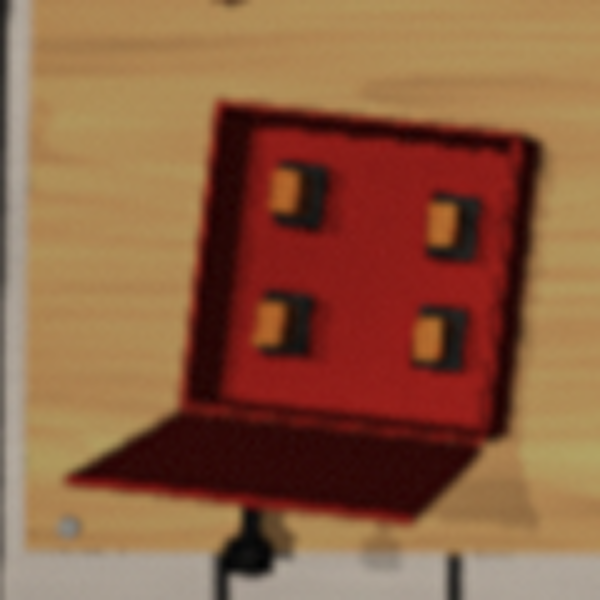

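>>> arm_command(increments=[[[0.015, 0.04, 0.025], [0, 0, 0.019], 0], [[0.03, 0.08, 0.05], [0, 0, 0.019], 0], [[0.045, 0.12, 0.075], [0, 0, 0.019], 0], [[0.05, 0.16, 0.1], [0, 0, 0.019], 0], [[0.05, 0.208, 0.11], [0, 0, 0.019], 0], [[0.05, 0.256, 0.11], [0, 0, 0.019], 0], [[0.05, 0.304, 0.11], [0, 0, 0.019], 0], [[0.05, 0.352, 0.11], [0, 0, 0.019], 0], [[0.05, 0.4, 0.11], [0, 0, 0.019], 0], [[0.05, 0.448, 0.11], [0, 0, 0.019], 0]])

```text
clock: 29.25
tcp_pos: [0.4993, 0.0894, 0.3668]
orientation: [2.334, 2.103, -0.001]
contact_force: [0.7, -0.5, -0.5]
grip_width: -0.0003
```

>>> arm_command(increments=[[[-0.01, 0.046, 0], [0, 0, 0], 0], [[-0.02, 0.092, 0], [0, 0, 0], 0], [[-0.03, 0.138, 0], [0, 0, 0], 0], [[-0.04, 0.184, 0], [0, 0, 0], 0], [[-0.06, 0.228, 0], [0, 0, 0], 0], [[-0.08, 0.27, 0], [0, 0, 0], 0], [[-0.11, 0.3, 0], [0, 0, 0], 0], [[-0.15, 0.32, 0], [0, 0, 0], 0], [[-0.19, 0.334, 0], [0, 0, 0], 0], [[-0.19, 0.334, 0], [0, 0, 0], 0]])

```text
clock: 30.25
tcp_pos: [0.3028, 0.4245, 0.3674]
orientation: [-2.321, -2.115, 0.001]
contact_force: [1.2, 0.5, 0.7]
grip_width: 0.0001
```

```bash
python3 - <<'E'
from h import *
st(); snap('wrist','w8',None,1.25); snap('top','t2')
c1=lambda x,y:(130+x/5,165+y/5)
lb=np.array([at('t1',c1(*p),.085) for p in [(222,103),(525,138),(493,440),(185,410)]]); print('lb',lb,lb.mean(0))
print(np.array([at('t1',c1(*p),.27) for p in [(68,480),(414,520)]]))
E
```

```text
t 30.25 p [0.3028 0.4245 0.3674] jaw 1.478 tilt [-0.002  0.001] F [1.2 0.5 0.7] w 0.0001 q [-0.27  0.24 -0.93  1.71  0.2   1.29  0.23]
lb [[0.5735 0.4282 0.085 ]
 [0.5519 0.242  0.085 ]
 [0.3694 0.2604 0.085 ]
 [0.3868 0.4489 0.085 ]] [0.4704   0.344875 0.085   ]
[[0.3574 0.4558 0.27  ]
 [0.3374 0.2694 0.27  ]]
```

View pics/w8.png

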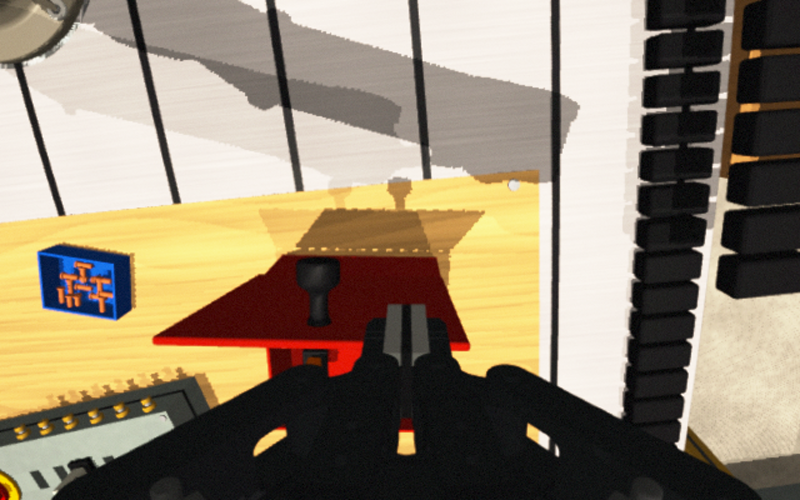

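>>> arm_command(increments=[[[-0.005, 0, 0], [0, 0, -0.005], 0], [[-0.005, 0, -0.04], [0, 0, -0.005], 0], [[-0.005, 0, -0.08], [0, 0, -0.005], 0], [[-0.005, 0, -0.11], [0, 0, -0.005], 0], [[-0.005, 0, -0.127], [0, 0, -0.005], 0], [[-0.005, 0, -0.127], [0, 0, -0.005], 0], [[-0.005, 0, -0.127], [0, 0, -0.005], 0]])

```text
clock: 31.05
tcp_pos: [0.3057, 0.4214, 0.2405]
orientation: [-2.34, -2.095, 0.001]
contact_force: [0.2, 0.8, 0.4]
grip_width: 0.0003
```

```bash
python3 - <<'E'
from h import *
p=st()['tcp_pos']
for th in (1.6,1.4,1.25,1.1,.95,.8,.65,.5,.35,.2,.1,0):
    h=.14*np.cos(th)-.006*np.sin(th)-.011; z=.085+.14*np.sin(th)+.006*np.cos(th)+.017
    print(th,(np.array([.3827+.9946*h,.4147-.1037*h,z])-p).round(3))
E
```

```text
t 31.05 p [0.3057 0.4214 0.2405] jaw 1.46 tilt [-0.001  0.   ] F [0.2 0.8 0.4] w 0.0003 q [-0.33  0.36 -0.89  1.88  0.32  1.05  0.11]
1.6 [ 0.056 -0.005  0.001]
1.4 [ 0.084 -0.007  0.   ]
1.25 [ 0.104 -0.01  -0.004]
1.1 [ 0.124 -0.012 -0.011]
0.95 [ 0.142 -0.014 -0.021]
0.8 [ 0.159 -0.015 -0.034]
0.65 [ 0.173 -0.017 -0.049]
0.5 [ 0.185 -0.018 -0.066]
0.35 [ 0.195 -0.019 -0.085]
0.2 [ 0.201 -0.02  -0.105]
0.1 [ 0.204 -0.02  -0.119]
0 [ 0.205 -0.02  -0.133]
```

Push slowly (about 0.2 m/s or less).

>>> arm_command(increments=[[[0.015, -0.001, 0.001], [0, 0, 0], 0], [[0.03, -0.003, 0.001], [0, 0, 0], 0], [[0.043, -0.004, 0.001], [0, 0, 0], 0], [[0.056, -0.005, 0.001], [0, 0, 0], 0], [[0.07, -0.006, 0.001], [0, 0, 0], 0], [[0.084, -0.007, 0.0], [0, 0, 0], 0], [[0.094, -0.008, -0.002], [0, 0, 0], 0], [[0.104, -0.01, -0.004], [0, 0, 0], 0], [[0.114, -0.011, -0.007], [0, 0, 0], 0], [[0.124, -0.012, -0.011], [0, 0, 0], 0]])

```text
clock: 32.05
tcp_pos: [0.4298, 0.41, 0.2293]
orientation: [-2.338, -2.098, -0.002]
contact_force: [-1.8, 1.3, 2.6]
grip_width: 0.0001
```

```bash
python3 - <<'E'
from h import *
st(); snap('wrist','w9',None,1.25); snap('top','t3',(130,165,250,285),5)
E
```

```text
t 32.05 p [0.4298 0.41   0.2293] jaw 1.462 tilt [0.001 0.001] F [-1.8  1.3  2.6] w 0.0001 q [-0.26  0.48 -0.81  1.73  0.39  1.09  0.27]
```

View pics/w9.png

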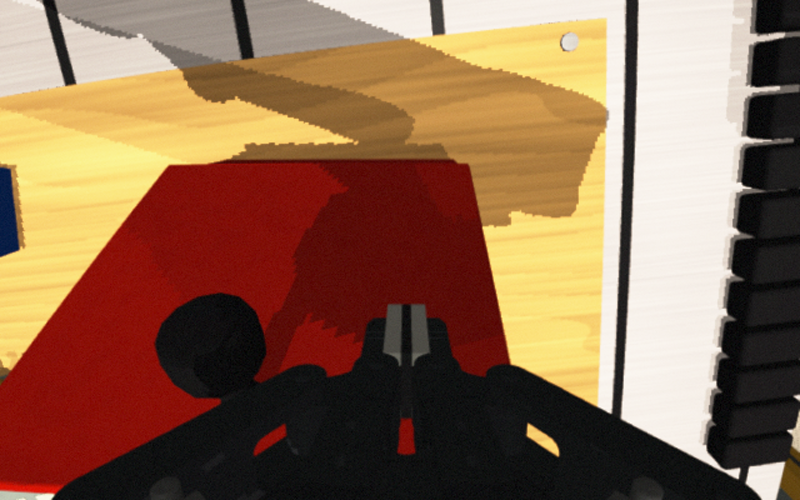

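>>> arm_command(increments=[[[0.009, -0.001, -0.005], [0, 0, 0], 0], [[0.018, -0.002, -0.01], [0, 0, 0], 0], [[0.027, -0.002, -0.016], [0, 0, 0], 0], [[0.035, -0.003, -0.023], [0, 0, 0], 0], [[0.049, -0.005, -0.038], [0, 0, 0], 0], [[0.061, -0.006, -0.055], [0, 0, 0], 0], [[0.071, -0.007, -0.074], [0, 0, 0], 0], [[0.075, -0.008, -0.085], [0, 0, 0], 0], [[0.077, -0.008, -0.095], [0, 0, 0], 0], [[0.08, -0.008, -0.108], [0, 0, 0], 0]])

```text
clock: 33.15
tcp_pos: [0.5089, 0.4015, 0.1205]
orientation: [2.339, 2.097, -0.001]
contact_force: [-0.7, -0.7, 0.8]
grip_width: 0.0002
```

>>> arm_command(increments=[[[0, 0, -0.006], [0, 0, 0], 0], [[0, 0, -0.012], [0, 0, 0], 0], [[0, 0, -0.016], [0, 0, 0], 0], [[0, 0, -0.018], [0, 0, 0], 0], [[0, 0, -0.018], [0, 0, 0], 0]])

```text
clock: 33.65
tcp_pos: [0.5089, 0.4019, 0.1084]
orientation: [2.337, 2.095, 0.001]
contact_force: [-7.6, -12.1, 35.0]
grip_width: -0.0
```

>>> arm_command(increments=[[[0, 0, 0.03], [0, 0, 0], 0], [[0, 0, 0.08], [0, 0, 0], 0], [[0, 0, 0.13], [0, 0, 0], 0], [[0.01, -0.05, 0.17], [0, 0, 0], 0], [[0.02, -0.1, 0.2], [0, 0, 0], 0], [[0.03, -0.15, 0.2], [0, 0, 0], 0], [[0.04, -0.2, 0.2], [0, 0, 0], 0], [[0.04, -0.25, 0.2], [0, 0, 0], 0], [[0.04, -0.3, 0.2], [0, 0, 0], 0], [[0.04, -0.35, 0.2], [0, 0, 0], 0]])

```text
clock: 34.65
tcp_pos: [0.5484, 0.0728, 0.3036]
orientation: [2.338, 2.098, 0.001]
contact_force: [0.0, -0.1, 0.0]
grip_width: -0.0002
```

```bash
python3 - <<'E'
from h import *
st(); snap('scene','s9',None,1.25); snap('top','t9')
E
```

```text
t 34.65 p [0.5484 0.0728 0.3036] jaw 1.463 tilt [ 0.001 -0.   ] F [ 0.  -0.1  0. ] w -0.0002 q [ 0.39  0.32 -0.79  1.74  0.25  1.18  1.  ]
```

View pics/s9.png

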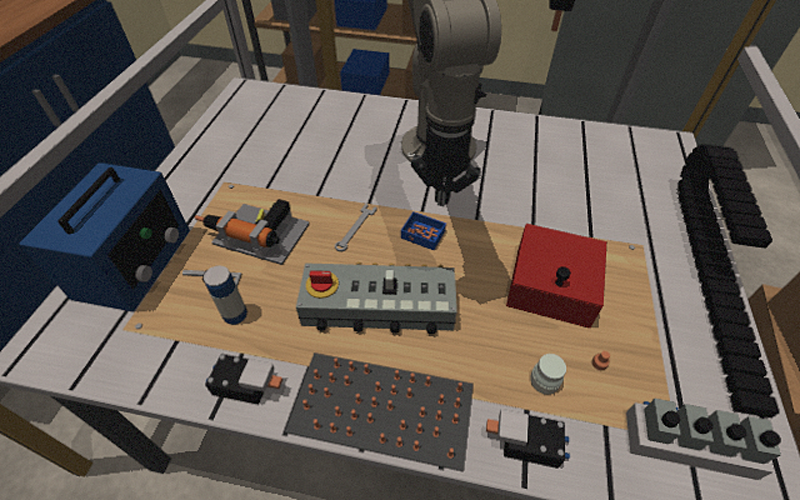

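The scene picture shows the lid flat on the box around (557,270), the isolator turned, only the white fuse still in the fuse box at (390,285), and the bystanders where they were.

```bash
python3 -c "
from bench import r
print(r.hand_in())"
```

```text
the job is handed in; nothing more can be done
None
```

The lockout is done in the order asked and handed in at about 35 s; I don't know the verdict, because handing in reports none.

- **Isolator:** I turned it clockwise to its stop, where the wrist felt about 1.5 N m. The later pictures show it in the off position.
- **Fuses:** four orange carriers were present. All four were pulled out and were standing upright in the box in the last picture before the lid went down. The white control fuse is still seated.
- **Trigger:** I squeezed it for about 1.1 s, then let it go. The jaws held at 47.1–47.3 mm, and doubling the grip from 30 to 60 N moved them only from 47.9 mm. I take that as fully in, since the fully squeezed size is given as 47 mm. I did not check this with a picture during the squeeze, nor look closely at the trigger after letting it go.
- **Lid:** I pushed it down until the fingertips stopped at 91 mm with about 35 N, which matches the lid's shut height. It stayed flat in the final picture.

**Disagreement:** my automatic check of the box position gave unreliable shifts whenever the arm or fuses blocked the view. By eye, the box had moved about 1 cm during the run, probably the expected knock, and I re-measured it before closing the lid. The other things on the bed look unmoved.

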